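# Hold a bowl down on the trimming grip

### The job

The leather-hard bowl that stands upside down on the ware board is due for trimming: pick it up by its stub foot and set it gently, still upside down, flat and in the exact centre of the trimming grip on the wheel head, between the three open pads. Then be my third hand: press it straight down with a steady push of about 10 N on top of its own weight, and finish your program while still holding and pushing like that, so that I can unlock the pads, slide them in and fasten it. Leave the other pots and the tools where they are.

Things in the scene. Friction and masses are not known exactly. Their poses are not given: they have to be found in the camera images.
- bowl: Grey leather-hard clay bowl, upside down, rigid, 0.3 to 0.5 kg; the widest of the four pots on the ware board. 76 mm high: rim 120 mm across at the bottom, shoulder 114 mm across at 16 mm up, 98 at 33, 72 at 46; then a straight round stub foot, 52 mm across, from 52 to 76 mm up. Hollow below, walls 6 mm. Origin: centre of the rim plane (underside), z up through the stub.
- bowl_foot (a point): Centre of the flat end of the stub foot, the bowl's top, 76 mm above the rim.
- grip_center (a point): Centre of the flat top face of the trimming grip, on the wheel's axis, about 155 mm above the bench; z up. The bowl's rim belongs flat on this face, its centre on this point. Fine rings are turned in the face around it (radii 25, 45, 65, 85, 105 mm; the 65 mm one is white, 5 mm outside the rim of a centred bowl).
- head: Wheel head: 250 mm aluminium disc with the 240 mm grey trimming grip on it. Origin at grip_center. Three upright rubber pads (20 mm across, 35 mm tall, steel pin to 42 mm) stand locked 92 mm from the centre, at 0, 120 and 240 degrees from the head's x axis; the circle between them is 164 mm. The head turns stiffly about z, at any start angle; rigid downwards.
- wheel: Blue steel housing of the table-top wheel, 290 x 300 x 120 mm, fixed to the bench, under the wheel head, whose disc spans 135 to 155 mm above the bench. Origin: centre of its underside, on the wheel's axis.
- board: Plywood ware board, 320 x 320 x 18 mm, lying on the bench, fixed. Origin: centre of its underside; its top is 18 mm above the bench. The four pots stand in a square, 75 mm either way from its centre along its x and y axes, in any order.
- tumbler: Other pot on the board: straight tumbler upside down, 76 mm across the rim, 95 mm tall, no stub. Origin: centre of its underside. Leave it.
- lamp: Other pot on the board: shallow open oil-lamp saucer, 86 mm across, 26 mm tall. Origin: centre of its underside. Leave it.
- jar: Other pot on the board: round-bellied upright jar, 84 mm across, 72 mm tall, narrow neck. Origin: centre of its underside. Leave it.
- water_bowl: Terracotta water bowl, 124 mm across, 55 mm tall, on the bench beyond the wheel's left side. Origin: centre of its underside. Leave it.
- loop_tool: Loop trimming tool, 185 mm long, wooden handle, flat on the bench. Leave it.
- calipers: Steel calipers, 140 mm long, flat on the bench. Leave them.
- rib: Flat wooden rib, 145 x 45 x 6 mm, on the bench. Leave it.
- brush: Flat brush lying on the bench to the left of the wheel, wooden handle. Leave it.
Mind the look-alikes: they are no part of the job. What is shaped like the bowl but pink or yellow is not meant.

How it is judged:
On the way, in this order (a step that is already met when the one before it is completed fails the run):
1. the bowl is lifted clear of the ware board, upright on its own axis (still upside down) (height (world z) of bowl above 0.1 m and contact force between the fingers and bowl above 1 N and angle between bowl's own z axis and vertical below 0.35 rad), for 0.1 s.
2. the bowl's rim stands on the trimming grip, within 5 mm of its centre (horizontal distance between bowl and grip_center below 0.005 m and z of bowl in the frame of grip_center between -0.004 and 0.004 m and contact force between bowl and head above 1 N), for 0.2 s.
At the end, for the whole second after the job is handed in: The bowl, upside down, stands flat on the trimming grip (within 3 degrees and 4 mm of height), its centre within 5 mm of the grip's centre, at rest, the fingers still on it, and it presses on the grip with 8 to 22 N (its own weight of 3 to 5 N included) through the whole last second (horizontal distance between bowl and grip_center below 0.005 m and z of bowl in the frame of grip_center between -0.004 and 0.004 m and angle between bowl's own z axis and vertical below 0.05 rad and contact force between bowl and head between 8 and 22 N and contact force between the fingers and bowl above 1 N and linear speed of bowl below 0.01 m/s and angular speed of bowl below 0.1 rad/s); the arm keeps its last pose, push and grip.
It fails at once if the bowl is banged or crushed onto the grip (over 45 N) (contact force between bowl and head above 45 N).
It fails at once if the bowl is tipped by more than about 35 degrees (angle between bowl's own z axis and vertical above 0.6 rad).
It fails at once if another pot is shifted by more than 15 mm (distance of any of tumbler, lamp, jar from where it was at the start of the episode above 0.015 m).
It fails at once if a tool or the water bowl is shifted by more than 25 mm (distance of any of water_bowl, loop_tool, calipers, rib, brush from where it was at the start of the episode above 0.025 m).
It also fails if it takes over 38 s, if anything falls off the work surface, if the arm or the gripper's body presses on something with over 40 N, if the wrist force passes 120 N, or if a joint passes its speed limit or range.

### The arm

A 6-joint arm with a two-finger parallel gripper is mounted at the origin on the work surface. World frame = base frame: x ahead of the robot, y to its left, z up, the work surface at z = 0. Lengths are in m, angles in rad, forces in N, time in s.
With the tool pointing down it reaches from about 0.35 to 0.875 m from the base axis. Payload 4.2 kg.
Tool frame: the origin (TCP) lies at the very end of the fingers, on their centre line; the grasp point (between the pads) lies 19 mm behind it; z points along the fingers, x is the direction in which the jaws open and shut, and the axes are right-handed (so a half turn about z gives the same grasp; the last joint's range is limited). The gripper opens to 87 mm and grips with 3 to 60 N. Pads are 19 mm wide; open, the fingers measure 117 mm over their backs; the gripper's body (75 mm by 190 mm) begins 51 mm behind the grasp point.
Start: joints at [1.377, 0.385, 0.008, 0, -1.194, -0.259], TCP at [0.273, 0.562, 0.223] pointing down, gripper open.
Joint ranges: [-3.14, 3.14], [-1.21, 2.06], [-1.07, 1.41], [-3.16, 2.05], [-2.99, -0.16], [-3.1, 3.1]. Speed limits (rad/s): [2.79, 2.79, 3.14, 3.14, 3.14, 3.14].

### API

Orientations are given as [roll, pitch, yaw] about the fixed x, y, z axes, in that order (R = Rz(yaw) Ry(pitch) Rx(roll)).
In Python, from station import get_obs, viewer, robot gives the robot as it stands. The module is installed in compiled form; this text tells all that it offers.
- The arm moves only by the tool arm_command, never from a script. Its argument "moves" is a list that holds one entry, the list of rows, each a list of 7 numbers: the shift along the tool's x, y, z in units of 0.2 m (1.0 is 0.2 m), then the turn, a rotation vector about the tool's x, y, z in units of 2 pi rad (1.0 is 2 pi rad), then the closure, from 0 (fully open) to 1 (shut). In form: [[[dx, dy, dz, rx, ry, rz, gripper], ...]]. A call has 1 to 10 rows; each row is the pose to reach, as a shift and turn from the pose commanded when the call began, along the tool's axes at that moment, turning the shorter way round; what a row does not reach only later rows make up. A row lasts 1/10 s, in which the tool goes at most 50 mm and 8.59 degrees, less where a joint would pass 70% of its speed; a pose out of reach is approached as far as the arm can. A call with a number of a shift or a turn outside -1 to 1 is refused whole. A call with a gripper value outside its range is refused whole. The fingers move at their own pace and stop on an object; "force" is the grip in N (left out, the last holds). Time passes only in rows, so rows that repeat a pose let the fingers close. It gives the time, the measured TCP pose, the force and the opening at its end, in the units of the state.
- get_obs(): the state, without advancing time (a new reading comes with each control period).
- viewer.capture(name): name is "side" or "top" or "wrist"; returns the picture (384x512x3 uint8, red, green, blue); there is no depth.
- viewer.camera_model(name): a dict with "K" (3x3 intrinsics, pixels), "cam_to_world" (4x4, takes a point from camera to world coordinates); the wrist camera has in their place "mount" (4x4, takes a point from camera to tool coordinates, whose origin is the TCP and whose axes are the tool frame's). Camera axes: x right, y up, looking along -z (the intrinsics and any distortion apply to the point x, -y, -z); pixel columns grow to the right and rows downward; lengths in m; the calibration is good to about 2 mm. A picture is of the moment at which its call begins: read the wrist's pose just before it. camera_model takes no time and is no camera call.
- robot.job_done(): hands the job in, once; it reports no verdict.
The state is a dict: "clock": time; "joints": joint angles; "joint_velocities": joint speeds; "effort": joint torques, N m; "tcp_pos": TCP position; "tool_rot": TCP orientation; "force": force on the tool from outside, world axes, zero at the start; "torque": the same for the moment, N m; "finger_gap": opening from 0.0 (shut) to 1.0 (fully open).
Only numpy, scipy, OpenCV 4.12 (cv2) and the standard library are available. Lean on these libraries where they do the work, as an engineer would, in place of code of your own. Each camera call takes 0.05 s, during which the arm holds its last target. There are 200 camera calls.

## Working session

There is one attempt and no reset: what is moved stays moved. The work goes in short steps, Python scripts to look and compute and a tool call to move; the robot and the scene stay as the last step left them, time stands still between calls to the robot, and variables do not carry over. Pictures are saved under pics/ and viewed, about 8 in all and at most 12, crops included, and the job is handed in when it is done.

Besides the shell and the picture viewer there is one more tool, called as name([rows], argument=value, ...), one row to a line, values as JSON. arm_command: Moves the arm, as the interface text tells. Shifts and turns lie within -1 to 1; 1 stands for 0.2 m of shift or 2 pi rad of turn. Its arguments: {"type":"object","properties":{"moves":{"type":"array","items":{"type":"array","items":{"type":"array","items":{"type":"number","minimum":-1,"maximum":1}}}},"force":{"type":"number"}},"required":["moves"]}

```bash
mkdir -p pics
python3 - <<'E'
from station import get_obs, viewer, robot
import cv2,numpy as np
print(get_obs())
for n in("top","side"):
    cv2.imwrite(f"pics/{n}0.png",viewer.capture(n)[:,:,::-1]); 
for n in("top","side","wrist"): print(n,viewer.camera_model(n))
E
```

```text
{'clock': 0.0, 'joints': array([ 1.37661786e+00,  3.85560644e-01,  6.59043744e-03, -5.21144556e-04,
       -1.19402048e+00, -2.58629446e-01]), 'joint_velocities': array([ 2.18808726e-05,  3.11684262e-04, -7.64211470e-04,  3.55503276e-04,
        6.59933269e-04, -4.33283008e-04]), 'effort': array([ 4.60262220e-05, -3.90664494e+01,  1.87407947e+01,  4.21983361e+00,
        1.10104261e-02, -1.94015411e-04]), 'tcp_pos': array([0.27312496, 0.56146476, 0.22144002]), 'tool_rot': array([-3.14149949e+00, -2.24525516e-03, -2.02379662e+00]), 'force': array([ 0.82840633,  0.24067397, -0.12444188]), 'torque': array([ 0.00448107, -0.02462222,  0.00812281]), 'finger_gap': 0.9984086318934673}
top {'K': array([[394.6538965 ,   0.        , 254.12530064],
       [  0.        , 394.6538965 , 192.15000353],
       [  0.        ,   0.        ,   1.        ]]), 'cam_to_world': array([[ 9.61342967e-03,  9.97632871e-01, -6.80899104e-02,
         4.18184676e-01],
       [-9.99926405e-01,  1.00947975e-02,  6.72903938e-03,
        -1.10233991e-03],
       [ 7.40046474e-03,  6.80202102e-02,  9.97656496e-01,
    
[... 354 characters left out ...]
     [-0.64922058,  0.3941616 , -0.65049924, -0.97934644],
       [-0.0087673 ,  0.85130973,  0.52459019,  0.91482808],
       [ 0.        ,  0.        ,  0.        ,  1.        ]])}
wrist {'K': array([[265.12612694,   0.        , 251.54290256],
       [  0.        , 265.12612694, 195.99741137],
       [  0.        ,   0.        ,   1.        ]]), 'mount': array([[ 9.99998840e-01, -6.17154050e-04, -1.39285033e-03,
         1.03302929e-03],
       [-9.71072353e-04, -9.62682843e-01, -2.70630377e-01,
        -7.46686999e-02],
       [-1.17385249e-03,  2.70631415e-01, -9.62682325e-01,
        -1.63004667e-01],
       [ 0.00000000e+00,  0.00000000e+00,  0.00000000e+00,
         1.00000000e+00]])}
```

View pics/top0.png

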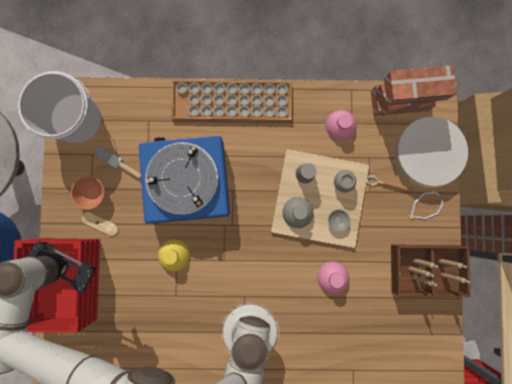

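View pics/side0.png

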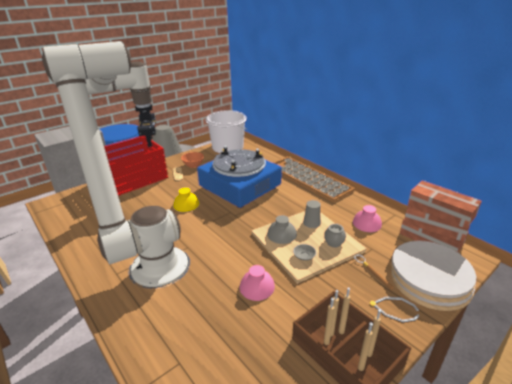

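Top view: the candidates are grey bowl (298,212), pink copies (341,125) and (334,279), and a yellow copy (173,257). The other grey pots are the tumbler (306,173), jar (345,181) and lamp (339,221). I choose the wide grey one with a stub on the board (298,212). The wheel head is near (182,179). I'll check this in one close crop.

```bash
cat > h.py <<'E'
import numpy as np,cv2
from scipy.spatial.transform import Rotation as R
from station import get_obs, viewer, robot
def T(o):
    M=np.eye(4);M[:3,:3]=R.from_euler('xyz',o['tool_rot']).as_matrix();M[:3,3]=o['tcp_pos'];return M
def cam(n,o=None):
    m=viewer.camera_model(n)
    return m['K'],(m['cam_to_world'] if n!='wrist' else T(o)@m['mount'])
def ray(K,C,u,v,z):
    d=C[:3,:3]@np.array([(u-K[0,2])/K[0,0],-(v-K[1,2])/K[1,1],-1]);p=C[:3,3]
    return p+d*(z-p[2])/d[2]
def proj(K,C,P):
    q=(np.atleast_2d(P)-C[:3,3])@C[:3,:3]; return np.c_[K[0,0]*q[:,0]/-q[:,2]+K[0,2],K[1,1]*q[:,1]/q[:,2]+K[1,2]]
E
python3 - <<'E'
import cv2,numpy as np
from h import *
im=cv2.imread('pics/top0.png')
a=cv2.resize(im[130:230,132:232],(400,400),interpolation=cv2.INTER_CUBIC)
b=cv2.resize(im[150:250,270:370],(400,400),interpolation=cv2.INTER_CUBIC)
cv2.imwrite('pics/crop.png',np.hstack([a,b]))
K,C=cam('top')
print(ray(K,C,182,179,.155),ray(K,C,298,212,.03),ray(K,C,298,212,.094))
E
```

```text
[0.55315177 0.23792889 0.155     ] [ 0.44619319 -0.17582073  0.03      ] [ 0.44497875 -0.16824499  0.094     ]
```

View pics/crop.png

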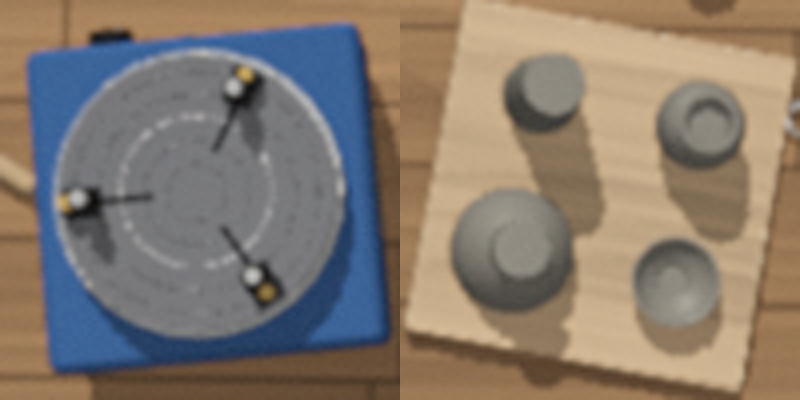

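The crop confirms it: the bowl's stub is at about (300.6,212.4) and its rim centre at about (298,212.4). The white ring's centre is near (181.2,177.8). I'll go over the wheel first for a near look.

arm_command([
  [[0.5,-1.0,-0.25,0,0,0,0],[0.5,-1.0,-0.25,0,0,0,0],[0.5,-1.0,-0.25,0,0,0,0],[0.5,-1.0,-0.25,0,0,0,0],[0.5,-1.0,-0.25,0,0,0,0],[0.5,-1.0,-0.25,0,0,0,0]],
])

```text
clock: 0.7
tcp_pos: [0.4113, 0.3821, 0.2736]
tool_rot: [-3.141, 0.001, -2.028]
force: [-0.2, 0.6, -0.2]
finger_gap: 1.001
```

arm_command([
  [[0.5,-1.0,-0.25,0,0,0.178,0],[0.5,-1.0,-0.25,0,0,0.178,0],[0.5,-1.0,-0.25,0,0,0.178,0],[0.5,-1.0,-0.25,0,0,0.178,0],[0.5,-1.0,-0.25,0,0,0.178,0],[0.5,-1.0,-0.25,0,0,0.178,0],[0.5,-1.0,-0.25,0,0,0.178,0],[0.5,-1.0,-0.25,0,0,0.178,0],[0.5,-1.0,-0.25,0,0,0.178,0],[0.5,-1.0,-0.25,0,0,0.178,0]],
])

```text
clock: 1.7
tcp_pos: [0.5453, 0.2078, 0.322]
tool_rot: [-3.141, -0.001, -3.14]
force: [0.2, 0.6, -0.8]
finger_gap: 0.999
```

Run:
```python
from h import *
o=get_obs();im=viewer.capture('wrist')[:,:,::-1]
np.save('o1.npy',o,allow_pickle=True);cv2.imwrite('pics/w1.png',im)
print(o['clock'],o['tcp_pos'],o['tool_rot'],o['joints'],o['force'])
big=cv2.resize(im,(768,576),interpolation=cv2.INTER_CUBIC);cv2.imwrite('pics/w1b.png',big)
K,C=cam('wrist',o);print(proj(K,C,[[.553,.238,.155]])*1.5)
```

```text
1.7 [0.54528166 0.20777429 0.32195344] [-3.14124903e+00 -9.51731056e-04 -3.13971288e+00] [ 6.41292616e-01  2.63156879e-01  7.81522882e-02 -2.97203265e-04
 -1.38676050e+00 -6.39358145e-01] [ 0.17282985  0.57283207 -0.84197449]
[[367.98922432 308.53177728]]
```

View pics/w1b.png

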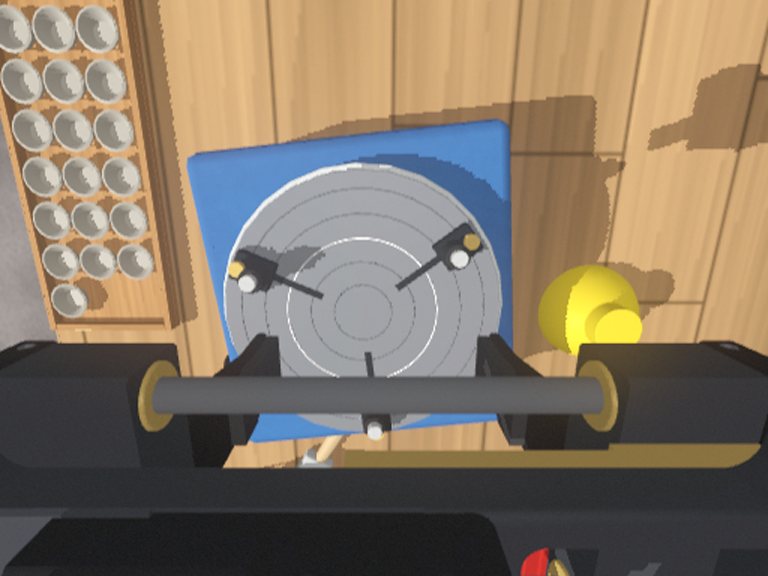

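The wrist view shows the grip rings clearly. The white ring spans (287..437, top 238) and the inner ring is centred near (363,312), in 1.5x pixels. I'll fit the white ring with code and refine the top-view centre too.

```bash
cat >> h.py <<'E'
def ringfit(im,K,C,c0,z=.155,r=.065,thr=200):
    from scipy.optimize import least_squares
    g=im.min(2); v,u=np.nonzero(g>thr)
    P=np.array([ray(K,C,a,b,z)[:2] for a,b in zip(u,v)])
    for tol in(.008,.005,.003):
        d=np.hypot(*(P-c0).T); Q=P[abs(d-r)<tol]
        s=least_squares(lambda q:np.hypot(*(Q-q[:2]).T)-q[2],[*c0,r],loss='soft_l1',f_scale=.001); c0=s.x[:2]
    return s.x,len(Q)
E
python3 - <<'E'
from h import *
o=np.load('o1.npy',allow_pickle=True).item()
K,C=cam('wrist',o); c0=ray(K,C,363/1.5,311/1.5,.155)[:2]; print('read',c0)
for t in(180,200,215): print(ringfit(cv2.imread('pics/w1.png'),K,C,c0,thr=t))
K,C=cam('top'); c0=ray(K,C,181.2,177.8,.155)[:2];print('top',c0)
for t in(150,165): print(ringfit(cv2.imread('pics/top0.png'),K,C,c0,thr=t))
print('stub',ray(K,C,300.6,212.4,.094),'rim',ray(K,C,298,212.4,.026))
E
```

```text
read [0.5573581  0.24026825]
(array([0.55869278, 0.24144351, 0.06506495]), 387)
(array([0.55871457, 0.24144922, 0.06508458]), 288)
(array([0.55861924, 0.24142168, 0.06502231]), 178)
top [0.55726377 0.24076444]
(array([0.55814486, 0.24302354, 0.06468002]), 23)
(array([0.55726377, 0.24076444, 0.065     ]), 0)
stub [ 0.44364024 -0.1775553   0.094     ] rim [ 0.44477112 -0.17629728  0.026     ]
```

arm_command([
  [[0.25,-1.0,0.1,0,0,0,0],[0.25,-1.0,0.1,0,0,0,0],[0.25,-1.0,0.1,0,0,0,0],[0.25,-1.0,0.1,0,0,0,0],[0.25,-1.0,0.1,0,0,0,0]],
])

```text
clock: 2.25
tcp_pos: [0.4935, 0.0038, 0.3025]
tool_rot: [-3.141, -0.001, 3.138]
force: [0.6, 0.3, 0.2]
finger_gap: 0.999
```

arm_command([
  [[0.25,-1.0,0.2,0,0,0,0],[0.25,-1.0,0.2,0,0,0,0],[0.25,-1.0,0.2,0,0,0,0],[0.25,-1.0,0.2,0,0,0,0],[0.25,-1.1,0.2,0,0,0,0],[0.25,-1.0,0.2,0,0,0,0]],
])

```text
arm_command: Invalid argument: moves='[[[0.25,-1.0,0.2,0,0,0,0],[0.25,-1.0,0.2,0,0,0,0],[0.25,-1.0,0.2,0,0,0,0],[0.25,-1.0,0.2,0,0,0,0],[0.25,-1.1,0.2,0,0,0,0],[0.25,-1.0,0.2,0,0,0,0]]]' does not match type={"type": "array", "items": {"type": "array", "items": {"type": "array", "items": {"type": "number", "minimum": -1, "maximum": 1}}}}
```

arm_command([
  [[0,-0.15,0,0,0,0,0],[0,-0.15,0,0,0,0,0],[0,-0.15,0,0,0,0,0]],
])

```text
clock: 2.55
tcp_pos: [0.4957, -0.0227, 0.3025]
tool_rot: [3.141, 0.0, 3.141]
force: [0.2, 0.2, -0.5]
finger_gap: 0.998
```

Run:
```python
from h import *
o=get_obs();im=viewer.capture('wrist')[:,:,::-1]
np.save('o2.npy',o,allow_pickle=True);cv2.imwrite('pics/w2.png',im)
print(o['clock'],o['tcp_pos'],o['tool_rot'],o['joints'],o['force'])
big=cv2.resize(im,(768,576),interpolation=cv2.INTER_CUBIC);cv2.imwrite('pics/w2b.png',big)
K,C=cam('wrist',o);print(proj(K,C,[[.4436,-.1775,.094]])*1.5)
```

```text
2.55 [ 0.49566864 -0.0226602   0.30253822] [3.14132913e+00 2.19854812e-04 3.14101815e+00] [ 2.82091115e-01  1.12264346e-01 -1.58733950e-01 -1.99025842e-04
 -1.29951340e+00 -2.82612281e-01] [ 0.15997302  0.17152819 -0.46665434]
[[438.81277402  84.87377621]]
```

View pics/w2b.png

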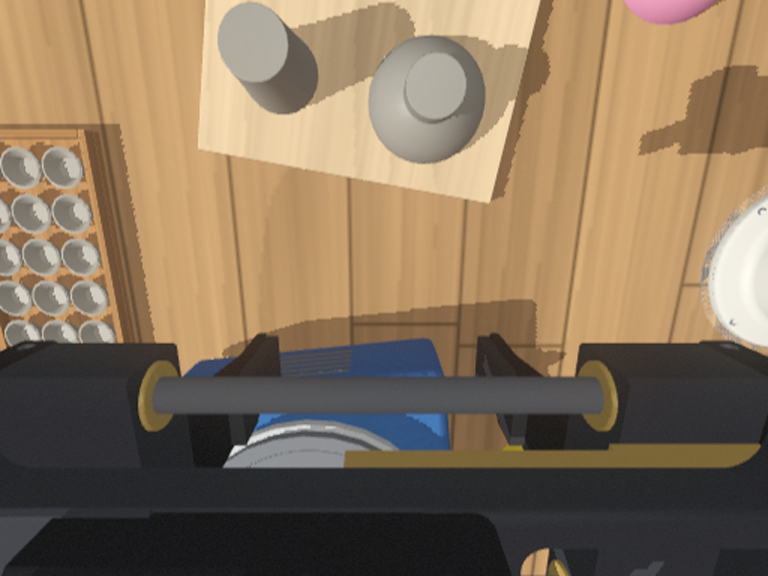

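The second call was refused because I wrote -1.1, so the arm stands short. The stub shows at (436,86), against (439,85) predicted, so they agree to about 2 mm. I'll go nearer.

arm_command([
  [[0.26,-0.55,0.4,0,0,0,0],[0.26,-0.55,0.4,0,0,0,0],[0.26,-0.55,0.4,0,0,0,0],[0.26,-0.55,0.4,0,0,0,0],[0.26,-0.55,0.4,0,0,0,0],[0.26,-0.55,0.4,0,0,0,0]],
])

```text
clock: 3.2
tcp_pos: [0.445, -0.1319, 0.2235]
tool_rot: [-3.141, 0.002, -3.14]
force: [0.2, 0.6, 0.4]
finger_gap: 1.004
```

Run:
```python
from h import *
o=get_obs();im=viewer.capture('wrist')[:,:,::-1]
np.save('o3.npy',o,allow_pickle=True);cv2.imwrite('pics/w3.png',im)
print(o['clock'],o['tcp_pos'],o['tool_rot'],o['force'])
K,C=cam('wrist',o);p=proj(K,C,[[.4436,-.1775,.094]])[0];print(p)
u,v=(p-[90,70]).astype(int);u=max(u,0);v=max(v,0);print(u,v)
cv2.imwrite('pics/w3b.png',cv2.resize(im[v:v+140,u:u+190],None,fx=4,fy=4,interpolation=cv2.INTER_CUBIC))
```

```text
3.2 [ 0.44495931 -0.13188519  0.22349855] [-3.14136157e+00  2.35496791e-03 -3.14008146e+00] [0.23567295 0.56076758 0.36806888]
[253.04810002 149.96988653]
163 79
```

View pics/w3b.png

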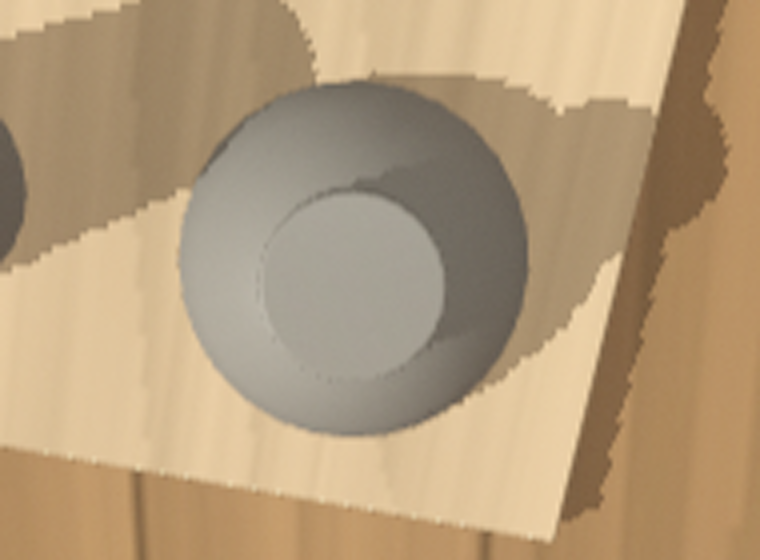

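In the crop the stub spans x 263..446 and y 191..380, so its centre in the full image is (251.3,150.0). That puts it at x = 0.4455, y = -0.1775, with a width of about 51 mm, which fits. I'll move over it and descend to TCP z ≈ 0.072.

arm_command([
  [[0,-0.228,0,0,0,0,0],[0,-0.228,0.2,0,0,0,0],[0,-0.228,0.4,0,0,0,0],[0,-0.228,0.5,0,0,0,0],[0,-0.228,0.55,0,0,0,0],[0,-0.228,0.6,0,0,0,0],[0,-0.228,0.65,0,0,0,0],[0,-0.228,0.7,0,0,0,0],[0,-0.228,0.7,0,0,0,0]],
])

```text
clock: 4.15
tcp_pos: [0.4429, -0.1782, 0.0817]
tool_rot: [3.141, -0.002, 3.141]
force: [-0.6, 0.2, -0.2]
finger_gap: 1.001
```

Run:
```python
from h import *
o=get_obs();print(o['tcp_pos'],o['tool_rot'],o['force'])
im=viewer.capture('wrist')[:,:,::-1];np.save('o4.npy',o,allow_pickle=True);cv2.imwrite('pics/w4.png',im)
```

```text
[ 0.44289578 -0.17815594  0.08169285] [ 3.14127567e+00 -1.72312244e-03  3.14120187e+00] [-0.62655994  0.2028162  -0.15171517]
```

View pics/w4.png

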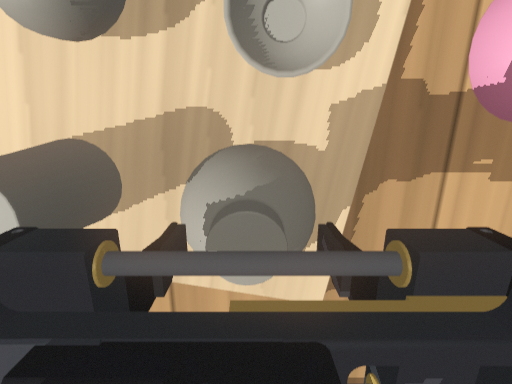

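The stub is centred at column 247 and the jaws at about 251, so I shift +x by 2.5 mm, go down the last 10 mm, and close.

arm_command([
  [[-0.013,0,0.02,0,0,0,0],[-0.013,0,0.048,0,0,0,0],[-0.013,0,0.048,0,0,0,0.3],[-0.013,0,0.048,0,0,0,1],[-0.013,0,0.048,0,0,0,1],[-0.013,0,0.048,0,0,0,1],[-0.013,0,0.048,0,0,0,1],[-0.013,0,0.048,0,0,0,1],[-0.013,0,0.048,0,0,0,1],[-0.013,0,0.048,0,0,0,1]],
], force=40)

```text
clock: 5.2
tcp_pos: [0.4462, -0.1784, 0.0731]
tool_rot: [-3.142, 0.0, 3.141]
force: [-0.5, 0.4, 0.6]
finger_gap: 0.59
```

arm_command([
  [[0,0,0,0,0,0,1],[0,0,0,0,0,0,1],[0,0,0,0,0,0,1]],
])

```text
clock: 5.5
tcp_pos: [0.4462, -0.1784, 0.0731]
tool_rot: [-3.142, 0.0, 3.141]
force: [0.4, 0.2, 1.4]
finger_gap: 0.593
```

The opening is 51.6 mm, which matches the 52 mm stub. Lifting.

arm_command([
  [[0,0,-0.05,0,0,0,1],[0,0,-0.15,0,0,0,1],[0,0,-0.3,0,0,0,1],[0,0,-0.45,0,0,0,1],[0,0,-0.6,0,0,0,1],[0,0,-0.75,0,0,0,1],[0,0,-0.9,0,0,0,1],[0,0,-1,0,0,0,1],[0,0,-1,0,0,0,1]],
])

```text
clock: 6.4
tcp_pos: [0.4469, -0.1785, 0.2756]
tool_rot: [-3.141, 0.005, 3.141]
force: [0.4, -0.1, -4.3]
finger_gap: 0.585
```

Run:
```python
from h import *
o=get_obs();print(o['clock'],o['tcp_pos'],o['tool_rot'],o['force'],o['torque'],o['finger_gap'])
im=viewer.capture('wrist')[:,:,::-1];np.save('o5.npy',o,allow_pickle=True);cv2.imwrite('pics/w5.png',im)
cv2.imwrite('pics/w5b.png',cv2.resize(im[120:300,140:360],None,fx=3.5,fy=3.3,interpolation=cv2.INTER_CUBIC))
```

```text
6.4 [ 0.44687313 -0.17851372  0.27559211] [-3.14109311  0.00542015  3.1412967 ] [ 0.38446633 -0.12052576 -4.27473331] [ 0.04199987 -0.09479507 -0.01704821] 0.5848346656764375
```

View pics/w5b.png

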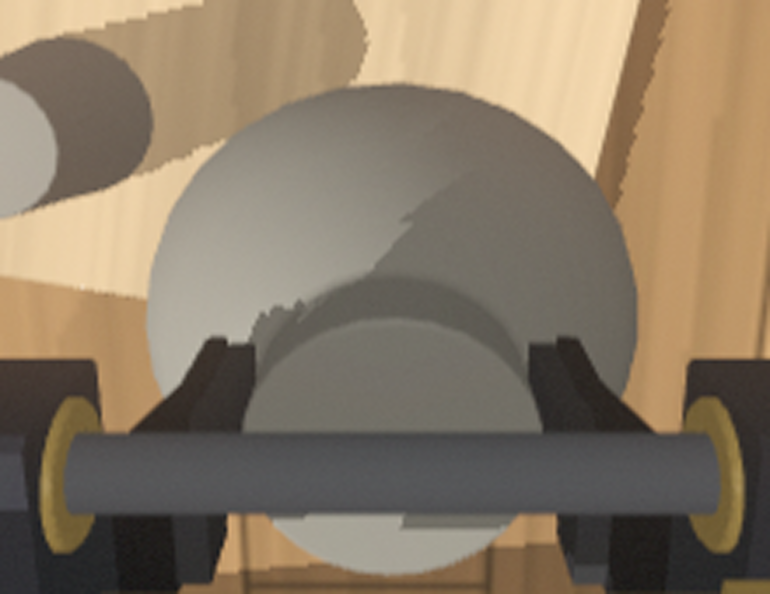

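The bowl is held, with a weight reading of about 4.3 N. Key pixels: near stub edge at v=216.4, silhouette top at v=145.2, bottom at v=294.2. I'll fit the offset and tilt in the hand.

```bash
cat > fit.py <<'E'
from h import *
from scipy.optimize import least_squares
K=viewer.camera_model('wrist')['K'];M=viewer.camera_model('wrist')['mount']
a=np.linspace(0,2*np.pi,721)
prof=[(.060,0),(.057,.016),(.049,.033),(.036,.046)]
def model(p):
    y,tilt,zr=p
    Rt=R.from_rotvec([np.pi+tilt,0,0]).as_matrix() # bowl in tool
    g=lambda r,h:proj(K,M,(Rt@np.array([r*np.cos(a),r*np.sin(a),0*a+h])).T+[0,y,zr])
    s=np.vstack([g(*q) for q in prof]); t=g(.026,.076)
    return np.array([t[:,1].min(),s[:,1].min(),s[:,1].max()]),np.ptp(s[:,0]),(s[:,0].min()+s[:,0].max())/2
obs=np.array([216.4,145.2,294.2])
for zr in(.053,.055,.057):
    f=least_squares(lambda q:model([q[0],q[1],zr])[0]-obs,[0,0])
    print(zr,f.x,model([*f.x,zr]),f.fun)
print(model([0,0,.055]))
E
python3 fit.py
```

```text
0.053 [ 0.00545228 -0.04284466] (array([216.35304095, 148.22249697, 290.86126383]), np.float64(141.3695797140573), np.float64(251.42208770911998)) [-0.04695905  3.02249697 -3.33873617]
0.055 [ 0.00619037 -0.04301333] (array([216.34390441, 148.89543004, 290.120913  ]), np.float64(139.97578238506185), np.float64(251.42131875846525)) [-0.05609559  3.69543004 -4.079087  ]
0.057 [ 0.00692875 -0.04318252] (array([216.33541757, 149.55567648, 289.3955757 ]), np.float64(138.60915032278558), np.float64(251.42056191077927)) [-0.06458243  4.35567648 -4.8044243 ]
(array([212.15910268, 141.38999557, 283.39645195]), np.float64(141.05853750804286), np.float64(251.42754330707038))
```

```bash
cat >> fit.py <<'E'
print('---')
for f,u in(('w4',247),('w5',251)):
    g=cv2.cvtColor(cv2.imread(f'pics/{f}.png'),cv2.COLOR_BGR2GRAY).astype(float)[:,u-3:u+4].mean(1)
    d=np.diff(g); print(f,[(i+.5,round(d[i],1)) for i in range(130,310) if abs(d[i])>4])
for y in(-.002,0,.002,.004): print('w4 model',y,model([y,0,.0637]))
E
python3 fit.py|sed -n '/---/,$p'
```

```text
---
w4 [(142.5, np.float64(-24.0)), (143.5, np.float64(-53.9)), (144.5, np.float64(-22.9)), (189.5, np.float64(-5.6)), (190.5, np.float64(-9.4)), (191.5, np.float64(-5.0)), (198.5, np.float64(-4.7)), (199.5, np.float64(-6.4)), (210.5, np.float64(15.4)), (211.5, np.float64(8.7)), (249.5, np.float64(-9.0)), (250.5, np.float64(-18.7)), (251.5, np.float64(-8.1)), (274.5, np.float64(21.6)), (275.5, np.float64(39.9)), (276.5, np.float64(17.3)), (284.5, np.float64(26.7)), (285.5, np.float64(17.6)), (292.5, np.float64(-16.1)), (293.5, np.float64(-21.4)), (294.5, np.float64(-4.4)), (298.5, np.float64(-5.9)), (299.5, np.float64(-26.1)), (300.5, np.float64(-27.4))]
w5 [(143.5, np.float64(-12.3)), (144.5, np.float64(-42.6)), (145.5, np.float64(-46.9)), (195.5, np.float64(-4.4)), (196.5, np.float64(-4.4)), (197.5, np.float64(-4.4)), (202.5, np.float64(-4.9)), (203.5, np.float64(-6.6)), (215.5, np.float64(12.1)), (216.5, np.float64(11.9)), (249.5, np.float64(-10.1)), (250.5, np.float64(-20.6)), (251.5, np.float64(-9.0)), (252.5, np.float64(4.1)), (274.5, np.float64(22.7)), (275.5, np.float64(42.0)), (276.5, np.float64(17.9)), (292.5, np.float64(-11.7)), (293.5, np.float64(-27.3)), (294.5, np.float64(-19.1)), (295.5, np.float64(-12.1)), (296.5, np.float64(-12.7)), (297.5, np.float64(9.1)), (298.5, np.float64(13.9))]
w4 model -0.002 (array([204.18270287, 138.21495733, 275.11566019]), np.float64(136.06861360662208), np.float64(251.42927441017247))
w4 model 0 (array([207.37824688, 140.65070518, 277.24233555]), np.float64(135.73827624032862), np.float64(251.42726224807163))
w4 model 0.002 (array([210.55210796, 143.07467095, 279.35861248]), np.float64(135.40953892709518), np.float64(251.42525968149423))
w4 model 0.004 (array([213.70450604, 145.48693992, 281.46456707]), np.float64(135.0823900697572), np.float64(251.42326664198217))
```

The same model bias shows in w4, where the bowl stood flat, so there is no real tilt. The bowl sits at about +2.4 mm along tool y as the wrist camera sees it. Target TCP is about (0.5585, 0.239). I'll carry it over.

arm_command([
  [[-0.01,0.04,-0.1,0,0,0,1],[-0.03,0.12,-0.2,0,0,0,1],[-0.06,0.24,-0.275,0,0,0,1],[-0.09,0.36,-0.275,0,0,0,1],[-0.12,0.48,-0.275,0,0,0,1],[-0.15,0.6,-0.275,0,0,0,1],[-0.18,0.7,-0.275,0,0,0,1]],
])

```text
clock: 7.15
tcp_pos: [0.4808, -0.0371, 0.3251]
tool_rot: [3.141, -0.006, 3.141]
force: [0.3, -0.6, -3.9]
finger_gap: 0.589
```

arm_command([
  [[-0.03,0.1,0,0,0,0,1],[-0.06,0.22,0,0,0,0,1],[-0.09,0.34,0,0,0,0,1],[-0.12,0.46,0,0,0,0,1],[-0.15,0.58,0,0,0,0,1],[-0.19,0.7,0,0,0,0,1]],
])

```text
clock: 7.75
tcp_pos: [0.5188, 0.1024, 0.325]
tool_rot: [-3.14, -0.006, 3.141]
force: [-0.2, -0.2, -4.1]
finger_gap: 0.591
```

arm_command([
  [[-0.03,0.1,0,0,0,0,1],[-0.06,0.22,0,0,0,0,1],[-0.09,0.34,0,0,0,0,1],[-0.12,0.46,0,0,0,0,1],[-0.15,0.56,0,0,0,0,1],[-0.175,0.64,0,0,0,0,1],[-0.188,0.6875,0,0,0,0,1],[-0.188,0.6875,0,0,0,0,1],[-0.188,0.6875,0,0,0,0,1]],
])

```text
clock: 8.65
tcp_pos: [0.5575, 0.2385, 0.3276]
tool_rot: [-3.141, -0.001, 3.141]
force: [0.2, -0.6, -5.1]
finger_gap: 0.591
```

arm_command([
  [[0,0,0.08,0,0,0,1],[0,0,0.2,0,0,0,1],[0,0,0.3,0,0,0,1],[0,0,0.38,0,0,0,1],[0,0,0.45,0,0,0,1],[0,0,0.5,0,0,0,1],[0,0,0.52,0,0,0,1],[0,0,0.52,0,0,0,1]],
])

```text
clock: 9.45
tcp_pos: [0.5577, 0.2386, 0.2239]
tool_rot: [-3.141, -0.0, 3.141]
force: [0.1, -0.6, -4.2]
finger_gap: 0.591
```

Run:
```python
from h import *
o=get_obs();print(o['clock'],o['tcp_pos'],o['tool_rot'],o['force'],o['finger_gap'])
im=viewer.capture('wrist')[:,:,::-1];np.save('o6.npy',o,allow_pickle=True);cv2.imwrite('pics/w6.png',im)
K,C=cam('wrist',o)
for t in(160,180,200):print(ringfit(im,K,C,np.array([.5586,.2414]),thr=t))
cv2.imwrite('pics/w6b.png',cv2.resize(im[110:310,130:380],None,fx=3,fy=3,interpolation=cv2.INTER_CUBIC))
```

```text
9.45 [0.55771655 0.23859165 0.22388414] [-3.14115559e+00 -3.30885972e-04  3.14079478e+00] [ 0.08998215 -0.59178947 -4.20404598] 0.5910627133152665
(array([0.55728391, 0.24117733, 0.06421945]), 968)
(array([0.55822175, 0.2401262 , 0.06435883]), 907)
(array([0.55850424, 0.24160168, 0.06524614]), 210)
```

View pics/w6b.png

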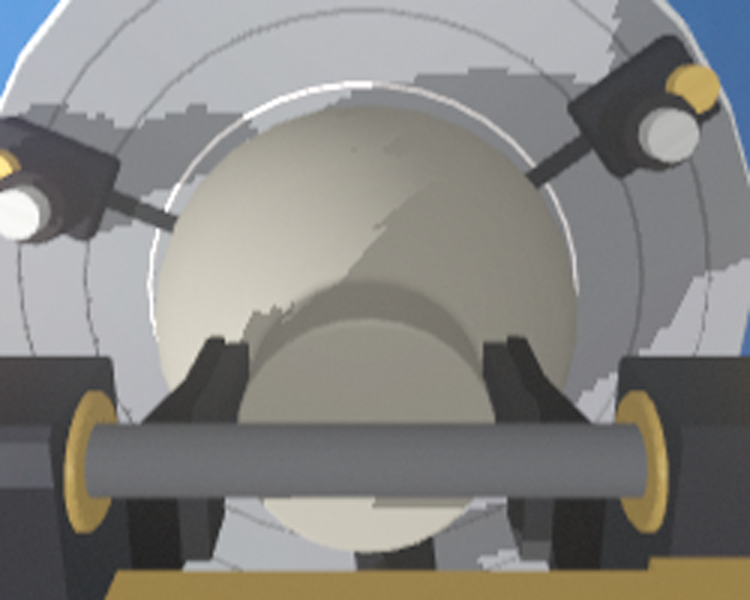

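The ring centre again fits (0.5585,0.2415). The bowl silhouette centre at column 368 against the ring at 364.5 means the bowl needs about +1 mm in x. I'll correct that and lower slowly.

arm_command([
  [[-0.005,0.002,0.01,0,0,0,1],[-0.005,0.002,0.025,0,0,0,1],[-0.005,0.002,0.04,0,0,0,1],[-0.005,0.002,0.05,0,0,0,1],[-0.005,0.002,0.05,0,0,0,1]],
])

```text
clock: 10.0
tcp_pos: [0.5586, 0.2394, 0.2134]
tool_rot: [-3.141, -0.001, 3.141]
force: [-0.3, 0.5, -4.1]
finger_gap: 0.585
```

arm_command([
  [[0,0,0.004,0,0,0,1],[0,0,0.008,0,0,0,1],[0,0,0.01,0,0,0,1],[0,0,0.01,0,0,0,1]],
])

```text
clock: 10.4
tcp_pos: [0.5588, 0.2395, 0.2119]
tool_rot: [-3.142, -0.0, 3.141]
force: [0.3, -0.0, -4.0]
finger_gap: 0.588
```

arm_command([
  [[0,0,0.003,0,0,0,1],[0,0,0.005,0,0,0,1],[0,0,0.005,0,0,0,1]],
])

```text
clock: 10.7
tcp_pos: [0.5588, 0.2395, 0.2109]
tool_rot: [-3.142, -0.0, 3.141]
force: [-0.2, -0.2, -4.8]
finger_gap: 0.588
```

arm_command([
  [[0,0,0.003,0,0,0,1],[0,0,0.005,0,0,0,1],[0,0,0.005,0,0,0,1]],
])

```text
clock: 11.0
tcp_pos: [0.5588, 0.2395, 0.2102]
tool_rot: [3.142, 0.0, 3.141]
force: [0.2, 0.1, -2.9]
finger_gap: 0.589
```

Contact has just begun. One small step, then look.

arm_command([
  [[0,0,0.003,0,0,0,1],[0,0,0.003,0,0,0,1],[0,0,0.003,0,0,0,1]],
])

```text
clock: 11.3
tcp_pos: [0.5588, 0.2395, 0.2101]
tool_rot: [3.141, 0.001, 3.141]
force: [-2.6, -1.3, 1.5]
finger_gap: 0.587
```

Run:
```python
from h import *
o=get_obs();print(o['clock'],o['tcp_pos'],o['tool_rot'],o['force'],o['torque'],o['finger_gap'])
im=viewer.capture('wrist')[:,:,::-1];np.save('o7.npy',o,allow_pickle=True);cv2.imwrite('pics/w7.png',im)
K,C=cam('wrist',o)
for t in(200,215):print(ringfit(im,K,C,np.array([.5586,.2414]),thr=t))
cv2.imwrite('pics/w7b.png',cv2.resize(im[110:310,130:380],None,fx=3,fy=3,interpolation=cv2.INTER_CUBIC))
```

```text
11.3 [0.55882185 0.23947657 0.21011138] [3.14142036e+00 5.76057955e-04 3.14139775e+00] [-2.63507362 -1.26666768  1.50703347] [-0.02440874  0.73090445 -0.03710729] 0.5869362400415448
(array([0.55853829, 0.24164207, 0.06523805]), 305)
(array([0.5585356 , 0.24165845, 0.06525437]), 219)
```

View pics/w7b.png

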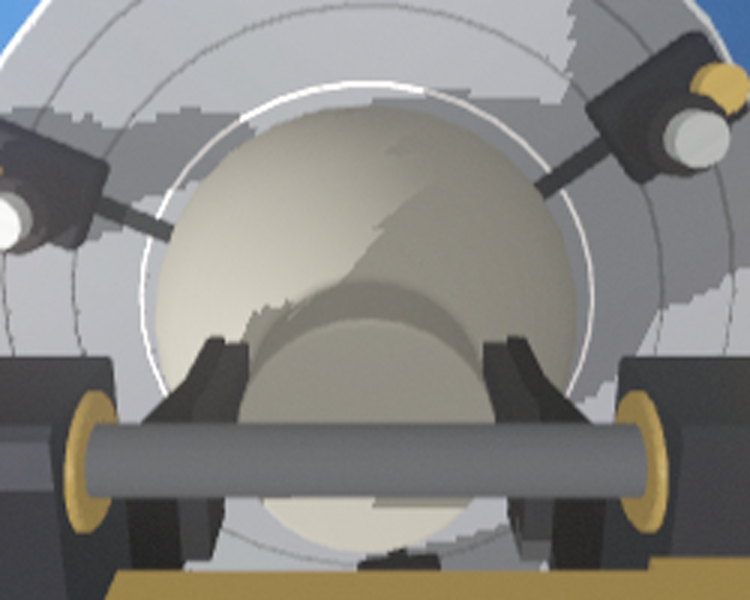

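Ring spans 142..593 and bowl 157..577, so they are concentric in x (367.5 against 367). The vertical silhouette agrees within about 1 mm. Now I'll build up the push in small steps.

arm_command([
  [[0,0,0.001,0,0,0,1],[0,0,0.002,0,0,0,1],[0,0,0.002,0,0,0,1],[0,0,0.002,0,0,0,1]],
])

```text
clock: 11.75
tcp_pos: [0.5588, 0.2395, 0.2101]
tool_rot: [3.141, 0.001, 3.141]
force: [-3.8, -0.5, 5.8]
finger_gap: 0.592
```

arm_command([
  [[0,0,0.001,0,0,0,1],[0,0,0.0015,0,0,0,1],[0,0,0.0015,0,0,0,1],[0,0,0.0015,0,0,0,1]],
])

```text
clock: 12.15
tcp_pos: [0.5588, 0.2395, 0.2101]
tool_rot: [3.141, 0.001, 3.142]
force: [-4.8, -0.7, 6.7]
finger_gap: 0.59
```

arm_command([
  [[0.001,0,0.001,0,0,0,1],[0.0025,0,0.0015,0,0,0,1],[0.0025,0,0.0015,0,0,0,1],[0.0025,0,0.0015,0,0,0,1]],
])

```text
clock: 12.55
tcp_pos: [0.5588, 0.2395, 0.2101]
tool_rot: [3.141, 0.002, -3.142]
force: [-2.5, -0.4, 7.1]
finger_gap: 0.59
```

arm_command([
  [[0,0,0,0,0,0,1],[0,0,0,0,0,0,1],[0,0,0,0,0,0,1],[0,0,0,0,0,0,1]],
])

```text
clock: 12.95
tcp_pos: [0.5588, 0.2395, 0.2101]
tool_rot: [3.141, 0.002, -3.142]
force: [-4.0, -1.0, 7.1]
finger_gap: 0.588
```

arm_command([
  [[0.001,0,0.001,0,0,0,1],[0.002,0,0.002,0,0,0,1],[0.002,0,0.002,0,0,0,1],[0.002,0,0.002,0,0,0,1]],
])

```text
clock: 13.35
tcp_pos: [0.5588, 0.2395, 0.2101]
tool_rot: [3.141, 0.003, -3.142]
force: [-2.8, -0.4, 6.9]
finger_gap: 0.585
```

arm_command([
  [[0,0,0,0,0,0,1],[0,0,0,0,0,0,1],[0,0,0,0,0,0,1],[0,0,0,0,0,0,1]],
])

```text
clock: 13.75
tcp_pos: [0.5588, 0.2395, 0.2101]
tool_rot: [3.141, 0.003, -3.142]
force: [-3.0, -1.6, 7.6]
finger_gap: 0.589
```

arm_command([
  [[0,0,0.001,0,0,0,1],[0,0,0.002,0,0,0,1],[0,0,0.003,0,0,0,1],[0,0,0.003,0,0,0,1],[0,0,0.003,0,0,0,1],[0,0,0.003,0,0,0,1]],
])

```text
clock: 14.35
tcp_pos: [0.5588, 0.2395, 0.21]
tool_rot: [3.141, 0.003, -3.141]
force: [-2.5, -0.9, 9.6]
finger_gap: 0.582
```

Run:
```python
from h import *
F=[]
for i in range(6):
    o=get_obs();im=viewer.capture('wrist')[:,:,::-1];F.append(o['force'])
F=np.array(F);print(F.mean(0),F[:,2],o['tool_rot'],o['tcp_pos'],o['finger_gap'],o['clock'])
np.save('o8.npy',o,allow_pickle=True);cv2.imwrite('pics/w8.png',im)
K,C=cam('wrist',o);print(ringfit(im,K,C,np.array([.5586,.2414]),thr=205))
g=cv2.cvtColor(im,cv2.COLOR_BGR2GRAY).astype(float)[:,248:255].mean(1);d=np.diff(g);print([(i+.5,round(d[i],1)) for i in range(130,230) if abs(d[i])>4])
side=viewer.capture('side')[:,:,::-1]
cv2.imwrite('pics/fin.png',np.hstack([cv2.resize(im[110:310,130:380],(400,320)),cv2.resize(side[100:220,180:330],(400,320),interpolation=cv2.INTER_CUBIC)]))
```

```text
[-3.12893618 -0.74602733  9.64755418] [ 9.60360023  9.45931414  9.6964576  10.02153642  9.67940015  9.42501657] [ 3.14091288  0.00343531 -3.14137267] [0.55884267 0.23950337 0.21007241] 0.589437049845492 14.6
(array([0.55854784, 0.24164684, 0.06522006]), 266)
[(136.5, np.float64(62.9)), (138.5, np.float64(-60.1)), (139.5, np.float64(-5.6)), (143.5, np.float64(-19.3)), (144.5, np.float64(-29.3)), (193.5, np.float64(-4.4)), (194.5, np.float64(-4.9)), (195.5, np.float64(-4.4)), (196.5, np.float64(-5.6)), (199.5, np.float64(6.3)), (201.5, np.float64(-8.9)), (202.5, np.float64(-9.1)), (203.5, np.float64(-6.9)), (215.5, np.float64(15.9)), (216.5, np.float64(12.1)), (218.5, np.float64(-4.4))]
```

View pics/fin.png

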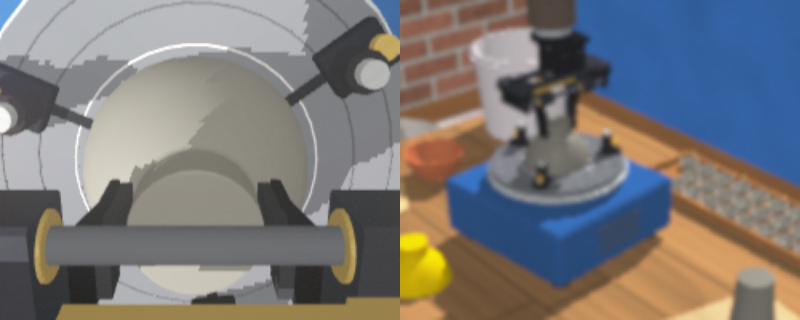

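The push is steady at about 9.65 N, or roughly 14 N total on the grip. The bowl stands inside the white ring between the pads and flat as far as the view shows, and its silhouette top at v=144.5 compares with 144.1 for a centred bowl. I'm handing it in.

```bash
python3 -c "
from station import robot,get_obs
print(robot.job_done());print(get_obs()['force'])"
```

```text
the job is handed in; nothing more can be done
None
the job is handed in; nothing more can be done
```

I picked the grey bowl up by its stub, set it upside down on the trimming grip and handed the job in while still holding and pressing. The system gave no verdict, so what follows is from my own last checks.

- **Push:** it held steady at 9.4–10.0 N over six readings. Adding the roughly 4.3 N weight I measured on lifting, the bowl presses on the grip with about 14 N. A sideways force of about 3 N from friction remained.
- **Centring:** the white ring and the bowl's outline line up within about 1 mm in both directions. The ring centre fitted at (0.5585, 0.2416) m, but the camera calibration is only good to about 2 mm.
- **Flatness:** the tool was tilted by about 0.003 rad, and the bowl looked flat in the last pictures. An earlier fit of the bowl hanging in the gripper suggested a 2.5° tilt. I put that down to camera-model bias, because the same misfit showed when the bowl stood flat on the board.
- **Other pots and tools:** I met no unexpected forces, but I did not measure their positions again.
- **Time:** about 14.7 s of the 38 s were used. One move call was refused for an out-of-range number and did not move the arm.

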